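Select a filter on the bench photometer and take the reading

ROBOT

A 6-joint arm with a two-finger parallel gripper is mounted at the origin on a cart in front of the work surface, level with it; the furniture and walls round the work are solid. World frame = base frame: x ahead of the robot, y to its left, z up, the work surface at z = 0. Lengths are in m, angles in rad, forces in N, time in s.
With the tool pointing down it reaches from about 0.425 to 0.95 m from the base axis. Payload 3.5 kg.
Tool frame: the origin (TCP) lies between the finger pads; the fingertips stand 17 mm ahead of it and the grasp point (between the pads) lies 2 mm behind it; z points along the fingers, y is the direction in which the jaws open and shut (so a half turn about z gives the same grasp; the last joint's range is limited). The gripper opens to 85 mm and grips with 20 to 120 N. Pads are 22 mm wide; open, the fingers measure 114 mm over their backs; the gripper's body (76 mm by 85 mm) begins 54 mm behind the grasp point. The pads swing forward as they close: fully open they stand 13 mm farther back than shut.
Start: joints at [-1.446, 0.286, 1.577, -0, 1.279, -0.15], TCP at [0.183, -0.65, 0.248] pointing down, gripper open.
Joint ranges: [-2.77, 2.77], [-0.9, 2.22], [0.21, 2.48], [-1.53, 4.67], [0.24, 2.81], [-2.84, 2.84]. Speed limits (rad/s): [2.79, 2.79, 3.14, 3.14, 3.14, 3.14].

INTERFACE

Orientations are given as a unit quaternion [x, y, z, w].
In Python, from plant import ctrl gives the robot as it stands.
- The arm moves only by the tool carry_out, never from a script. Its argument "commands" is a list of rows, each an object with "delta_pos": the shift along the tool's x, y, z in m, a list of three; "delta_rot": the turn, a rotation vector about the tool's x, y, z in rad, a list of three; "claw": the opening in per cent of the stroke, from 0 (shut) to 100 (fully open). A call has 1 to 8 rows; each row is the pose to reach, as a shift and turn from the pose measured when the call began, along the tool's axes at that moment; what a row does not reach only later rows make up. A row lasts 1/12 s, in which the tool goes at most 41.7 mm and 7.16 degrees, less where a joint would pass 70% of its speed; a pose out of reach is approached as far as the arm can. A call with a gripper value outside its range is refused whole. The fingers move at their own pace and stop on an object; "force" is the grip in N (left out, the last holds). Time passes only in rows, so rows that repeat a pose let the fingers close. It gives the time, the measured TCP pose, the force and the opening at its end, in the units of the state.
- ctrl.get_state(): the state, without advancing time (a new reading comes with each control period).
- ctrl.read_camera(name): name is "scene" or "top" or "wrist"; returns (picture, depth): 480x640x3 uint8, red, green, blue; 480x640 float32, m along the optical axis (not along the pixel's ray), 0 where there is no reading.
- ctrl.camera_info(name): a dict with "fx", "fy", "cx", "cy" (pixels), "rvec" (rotation vector, rad) and "tvec" (3), from world to camera coordinates, as OpenCV has them; the wrist camera has in their place "mount" (4x4, takes a point from camera to tool coordinates, whose origin is the TCP and whose axes are the flange's). Camera axes: x right, y down, z forward; pixel columns grow to the right and rows downward; lengths in m; the calibration is good to about 2 mm. A picture is of the moment at which its call begins: read the wrist's pose just before it. camera_info takes no time and is no camera call.
- ctrl.sign_off(): hands the job in, once; it reports no verdict.
The state is a dict: "time": time; "qpos": joint angles; "dq": joint speeds; "joint_efforts": joint torques, N m; "eef_pos": TCP position; "tcp_rot": TCP orientation; "contact_force": force on the tool from outside, world axes, zero at the start; "wrist_torque": the same for the moment, N m; "opening": opening from 0.0 (shut) to 1.0 (fully open).
Only numpy, scipy, OpenCV 4.12 (cv2) and the standard library are available. Lean on these libraries where they do the work, as an engineer would, in place of code of your own. Each camera call takes 0.05 s, during which the arm holds its last target.

TASK

On the bench photometer, push the upright tab round with your fingertips until the filter turret's pointer stands at the mark with four dots, then press the round read key fully down and let it come up again. Only push and press: do not pinch the tab, do not lift, tip or shift the photometer, and leave the two vials and the cup beside it where they stand. Finish clear of everything.

Things in the scene. Friction and masses are not known exactly. Their poses are not given: they have to be found in the camera images.
- photometer: Bench photometer, loose on rubber feet, 2.5 kg: flat white housing 190 x 186 mm (x, y), top face 40 mm above the worktop. Origin: centre of the underside; -x is its front, +y its left seen from the front, z up; yaw -0.8 to 0. A turret (96 mm across, top at 50 mm) turns on it; at the back a reading head (56 mm wide in y, x +23 to +87 mm, up to 88 mm high) reaches over it; read key at back left.
- turret (a joint): Turret angle, rad, positive counter-clockwise from above (tab goes to the right seen from the front). 0: the tab points to the photometer's front, at three dots; four dots: +0.524; stops at -1.2 and +1.2; starts between -0.95 and 0. No clicks: light friction (about 1 N at the tab) holds it wherever it is left.
- tab (a point): Centre of the upright grey tab on the turret's rim, 60 mm from the turret's axis, 60 mm above the worktop. A fin 20 mm long radially, 12 mm thick, from 46 to 74 mm above the worktop, with a 7 mm wide crest up to 78 mm and a small pointer at its outer foot. Site axes: -x points outward from the turret's axis, z up.
- tab_left: The left half (6 mm) of the tab's thickness, seen from the front: its outer face is the tab's clockwise face (seen from above), the one to push in order to move the tab to the right. Origin at the half's centre.
- tab_right: The right half (6 mm) of the tab's thickness, seen from the front. Origin at the half's centre. Left and right half are pressed at the same time only if the tab is pinched.
- four_dot_mark (a point): Centre of the square group of four raised black dots (19 mm across) on the housing's top, 83 mm from the turret's axis, 40 mm above the worktop. Five such groups, 1 to 5 dots from left to right seen from the front, lie round the turret every 30 degrees; this is the second from the right.
- turret_axis (a point): Point on the turret's vertical axis, 50 mm above the worktop.
- read_key (a joint): Travel of the read key, m: 0 up, 0.006 fully down. A spring (about 5 N when fully down) brings it up again.
- read_key_top (a point): Centre of the read key's top, a white round button 26 mm across in a grey collar 42 mm across and 52 mm high, when up 62 mm above the worktop; it is pressed straight down.
- small_vial: Small brown vial with a screw cap, 25 mm across, 48 mm high, standing left of the photometer; to be left alone. Origin: centre of its underside.
- large_vial: Larger white vial with a screw cap, 33 mm across, 70 mm high, standing right of the photometer; to be left alone. Origin: centre of its underside.
- cup: White plastic cup, 61 mm across, 66 mm high, standing right of the photometer towards the front; to be left alone. Origin: centre of its underside.

How it is judged:
On the way, in this order (a step that is already met when the one before it is completed fails the run):
1. the turret stands at the four-dot mark, the read key not pressed (value of joint turret between 0.414 and 0.634 rad and velocity of joint turret between -0.05 and 0.05 rad/s and value of joint read_key below 0.002 m), for 0.3 s.
2. the read key is pressed down with the turret at the mark (value of joint read_key above 0.0045 m and contact force between the fingers and read_key above 0.5 N and value of joint turret between 0.414 and 0.634 rad), for 0.05 s.
At the end, for the whole second after the job is handed in: The turret is within 0.11 rad (6 degrees) of the four-dot mark, the read key has been pressed at least 4.5 mm down after that and is up again, the photometer stands flat within 20 mm of where it stood, and the two vials and the cup stand upright within 15 mm of where they stood (value of joint turret between 0.414 and 0.634 rad and value of joint read_key below 0.0015 m and distance of each of photometer, four_dot_mark from where it was at the start of the episode below 0.02 m and angle between photometer's own z axis and vertical below 0.05 rad and linear speed of photometer below 0.02 m/s and distance of each of small_vial, large_vial, cup from where it was at the start of the episode below 0.015 m and angle between each of small_vial, large_vial, cup's own z axis and vertical below 0.15 rad); the robot touches nothing.
It fails at once if the tab is pinched between the fingers (contact force between the fingers and tab_left above 1.5 N and contact force between the fingers and tab_right above 1.5 N).
It fails at once if the read key is pressed while the turret is off the mark (value of joint read_key above 0.0045 m and (value of joint turret below 0.414 rad or value of joint turret above 0.634 rad)).
It fails at once if the photometer is lifted, tipped or shifted by more than 20 mm (height (world z) of photometer above 0.01 m or angle between photometer's own z axis and vertical above 0.1 rad or distance of any of photometer, four_dot_mark from where it was at the start of the episode above 0.02 m).
It fails at once if a vial or the cup is moved by more than 15 mm, lifted or knocked over (distance of any of small_vial, large_vial, cup from where it was at the start of the episode above 0.015 m or angle between any of small_vial, large_vial, cup's own z axis and vertical above 0.3 rad).
It fails at once if anything but the fingers presses on the photometer (contact force between the arm and photometer above 3 N).
It also fails if it takes over 56 s, if anything falls off the work surface, if the arm or the gripper's body presses on something with over 40 N, if the wrist force passes 120 N, or if a joint passes its speed limit or range.

## Working session

There is one attempt and no reset: what is moved stays moved. The work goes in short steps, Python scripts to look and compute and a tool call to move; the robot and the scene stay as the last step left them, time stands still between calls to the robot, and variables do not carry over. Pictures are saved under pics/ and viewed, and the job is handed in when it is done.

Besides the shell and the picture viewer there is one more tool, called after "Call:" as name(argument=value, ...), one argument or row to a line, values as JSON. carry_out: Moves the arm, as the interface text tells. Its arguments: {"type":"object","properties":{"commands":{"type":"array"},"force":{"type":"number"}},"required":["commands"]}

```bash
mkdir -p pics; ls
python3 - <<'E'
from plant import ctrl
import cv2
s=ctrl.get_state()
print({k:s[k] for k in ('time','eef_pos','tcp_rot','opening','qpos')})
import numpy as np
for n in ('scene','top'):
    p,d=ctrl.read_camera(n); cv2.imwrite(f'pics/{n}0.png',p[:,:,::-1]); np.savez(f'pics/{n}0.npz',p=p,d=d); print(n,ctrl.camera_info(n))
print(ctrl.camera_info('wrist'))
E
```

```text
pics
{'time': 0.0, 'eef_pos': array([ 0.18311969, -0.64904003,  0.24691143]), 'tcp_rot': array([ 9.90572774e-01,  1.36982224e-01,  2.50033480e-05, -1.20399317e-03]), 'opening': 1.001074529209099, 'qpos': array([-1.44599507e+00,  2.87209613e-01,  1.57818882e+00,  2.05002065e-05,
        1.27860265e+00, -1.50033423e-01])}
scene {'fx': 535.545806690579, 'fy': 535.545806690579, 'cx': 315.1768845745455, 'cy': 238.42052262338348, 'rvec': array([ 0.57547491, -2.40873783,  1.53803916]), 'tvec': array([0.29663968, 0.27300179, 0.4670257 ])}
top {'fx': 500.4924667167959, 'fy': 500.4924667167959, 'cx': 319.97914548529303, 'cy': 240.72829100669918, 'rvec': array([ 2.09241899, -2.13850101,  0.21088461]), 'tvec': array([-0.30723531,  0.51977633,  0.83041869])}
{'fx': 411.6303270117808, 'fy': 411.6303270117808, 'cx': 322.28072793291585, 'cy': 237.55222482787968, 'mount': array([[ 2.23222543e-04, -9.64661173e-01, -2.63493401e-01,
         6.57336660e-02],
       [ 9.99999972e-01,  2.36008201e-04, -1.68710513e-05,
         4.64871550e-04],
       [ 7.84614515e-05, -2.63493389e-01,  9.64661198e-01,
        -1.25537170e-01],
       [ 0.00000000e+00,  0.00000000e+00,  0.00000000e+00,
         1.00000000e+00]])}
```

View pics/scene0.png

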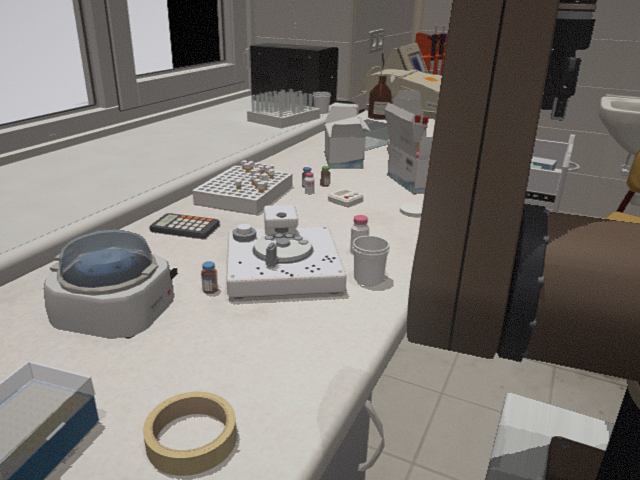

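View pics/top0.png

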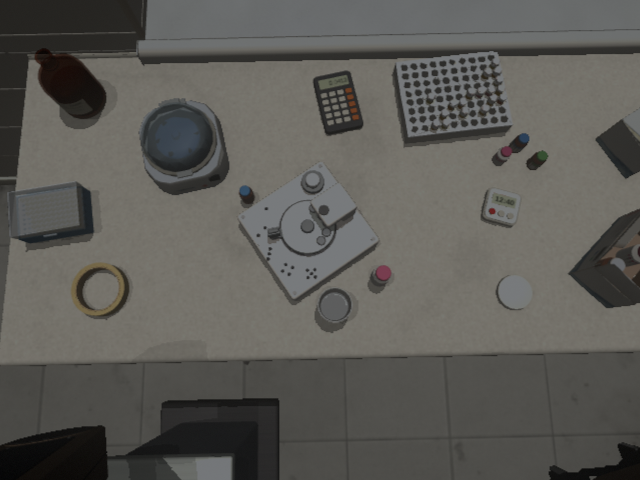

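The top view shows the photometer at about (308,230), its tab near (274,232), the key at (313,180) and the four dots near (287,269). The small vial is at (246,193), the large vial at (381,275) and the cup at (334,307). I'll zoom in and measure.

```bash
cat > h.py <<'E'
import numpy as np, cv2
from scipy.spatial.transform import Rotation as R
from plant import ctrl
def ray_plane(n,uv,z):
    c=ctrl.camera_info(n); Rm=R.from_rotvec(c['rvec']).as_matrix(); t=c['tvec']
    o=-Rm.T@t; uv=np.atleast_2d(uv).astype(float)
    d=np.c_[(uv[:,0]-c['cx'])/c['fx'],(uv[:,1]-c['cy'])/c['fy'],np.ones(len(uv))]@Rm
    return o+d*((z-o[2])/d[:,2])[:,None]
def cloud(n,d):
    c=ctrl.camera_info(n); Rm=R.from_rotvec(c['rvec']).as_matrix(); t=c['tvec']
    v,u=np.mgrid[:480,:640]
    P=np.stack([(u-c['cx'])/c['fx']*d,(v-c['cy'])/c['fy']*d,d],-1)
    return (P-t)@Rm
E
python3 - <<'E'
from h import *
z=np.load('pics/top0.npz');p=z['p'];W=cloud('top',z['d'])
cv2.imwrite('pics/topz.png',cv2.resize(p[150:340,220:400,::-1],None,fx=3,fy=3,interpolation=cv2.INTER_CUBIC))
for n,uv in dict(bench=(200,300),house=(270,255),tur=(320,255),tab=(274,232),key=(313,180),sv=(246,193),lv=(381,275),cup=(334,305),head=(333,215)).items(): print(n,W[uv[1],uv[0]].round(4))
m=((W[...,2]>.033)&(W[...,2]<.046)).astype(np.uint8); m[:, :235]=0;m[:,385:]=0;m[:155]=0;m[305:]=0
m=cv2.morphologyEx(m,cv2.MORPH_OPEN,np.ones((5,5)))
n,l,s,_=cv2.connectedComponentsWithStats(m); i=1+s[1:,4].argmax(); m=(l==i)
ys,xs=np.nonzero(m); X=ray_plane('top',np.c_[xs,ys],.04)[:,:2]
r=cv2.minAreaRect((X*1000).astype(np.float32)); print(r)
E
```

```text
bench [ 0.418  -0.0968 -0.0016]
house [ 0.4914 -0.2292  0.0403]
tur [ 0.4891 -0.318   0.0422]
tab [ 0.5255 -0.2396  0.0741]
key [ 0.6226 -0.3084  0.0595]
sv [ 0.6044 -0.1869  0.0485]
lv [ 0.4477 -0.4211  0.0687]
cup [ 0.4015 -0.3407  0.0283]
head [ 0.55   -0.3416  0.0875]
((539.1881103515625, -295.6673583984375), (185.08290100097656, 188.745361328125), 33.48099136352539)
```

View pics/topz.png

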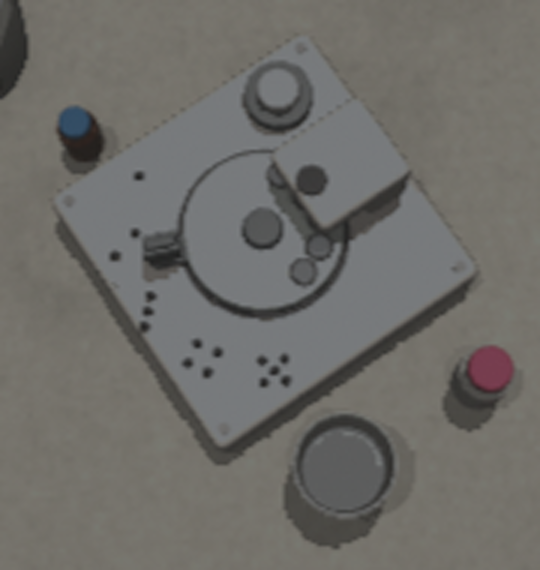

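Run:
```python
from h import *
T=lambda x,y,z: ray_plane('top',[220+(x+.5)/3-.5,150+(y+.5)/3-.5],z)[0].round(4)
p=np.load('pics/top0.npz')['p']
g=cv2.cvtColor(p[150:340,220:400],cv2.COLOR_RGB2GRAY); g=cv2.resize(g,None,fx=3,fy=3,interpolation=cv2.INTER_CUBIC)
n,l,s,c=cv2.connectedComponentsWithStats((g<70).astype(np.uint8))
for i in range(1,n):
    if 15<s[i,4]<250: print(c[i].round(1),s[i,4],T(*c[i],.041))
corn=np.array([T(65,203,.04),T(303,38,.04),T(472,268,.04),T(222,437,.04)]);print(corn,corn.mean(0))
e=corn[1]-corn[0];print('yaw',np.arctan2(e[1],e[0]),np.linalg.norm(e)); e=corn[0]-corn[3];print(np.arctan2(-e[0],e[1]),np.linalg.norm(e))
hub=T(262,229,.05);print('hub',hub,'tab',T(164,243,.078),'key',T(280,88,.062),'sv',T(74,121,.048),'lv',T(490,368,.07),'cup',T(344,463,.066))
psi=-.58
```

```text
[138.5 176. ] 46 [ 0.5771 -0.2219  0.041 ]
[370.2 221. ] 22 [ 0.546  -0.3607  0.041 ]
[ 74.8 243.5] 137 [ 0.5362 -0.1838  0.041 ]
[361.2 225.8] 30 [ 0.5432 -0.3552  0.041 ]
[134.8 232.9] 42 [ 0.5419 -0.2197  0.041 ]
[114.6 255.8] 55 [ 0.5281 -0.2076  0.041 ]
[319.7 258. ] 23 [ 0.5241 -0.3298  0.041 ]
[ 95.8 273.2] 19 [ 0.5178 -0.1965  0.041 ]
[296.4 280.6] 27 [ 0.5107 -0.3157  0.041 ]
[104.4 289.7] 150 [ 0.5077 -0.2016  0.041 ]
[150.2 296. ] 54 [ 0.5033 -0.2288  0.041 ]
[118.5 308.1] 22 [ 0.4964 -0.21    0.041 ]
[147.6 311.2] 51 [ 0.4942 -0.2273  0.041 ]
[140.4 330. ] 119 [ 0.483 -0.223  0.041]
[197.  343.6] 45 [ 0.4742 -0.2563  0.041 ]
[217.5 352.4] 49 [ 0.4686 -0.2684  0.041 ]
[284.1 358.7] 41 [ 0.464  -0.3075  0.041 ]
[187.4 363. ] 46 [ 0.4628 -0.2507  0.041 ]
[262.  360.7] 45 [ 0.4631 -0.2945  0.041 ]
[274.2 370.6] 50 [ 0.4571 -0.3016  0.041 ]
[207.  372.5] 52 [ 0.4569 -0.2621  0.041 ]
[163.1 373.4] 19 [ 0.4569 -0.2363  0.041 ]
[285.4 380.6] 53 [ 0.4511 -0.308   0.041 ]
[263.7 382.4] 46 [ 0.4503 -0.2953  0.041 ]
[174.3 389.2] 53 [ 0.4474 -0.2428  0.041 ]
[190.8 413. ] 21 [ 0.4333 -0.2524  0.041 ]
[209.2 440.5] 19 [ 0.417 -0.263  0.041]
[370.2 516. ] 152 [ 0.3716 -0.3553  0.041 ]
[322.7 542.7] 18 [ 0.3571 -0.3276  0.041 ]
[[ 0.5615 -0.1776  0.04  ]
 [ 0.6628 -0.3229  0.04  ]
 [ 0.5162 -0.4204  0.04  ]
 [ 0.419  -0.2704  0.04  ]] [ 0.539875 -0.297825  0.04    ]
yaw -0.9619666646514295 0.17712645200533994
-0.9935582723777991 0.17005319755888154
hub [ 0.5405 -0.296   0.05  ] tab [ 0.527  -0.2405  0.078 ] key [ 0.6236 -0.3084  0.062 ] sv [ 0.6103 -0.1838  0.048 ] lv [ 0.452  -0.4245  0.07  ] cup [ 0.4005 -0.3404  0.066 ]
```

Checks on the measurements:
- The dot groups give the turret axis at about (0.540,-0.296) and a yaw of about -0.985.
- The chord from one to five dots is 144 mm, as it must be.
- That yaw lies outside the stated -0.8 to 0, so I'll cross-check it with the scene camera.

Run:
```python
from h import *
c=ctrl.camera_info('scene');K=np.array([[c['fx'],0,c['cx']],[0,c['fy'],c['cy']],[0,0,1]])
P=np.array([[.5405,-.296,.05],[.5263,-.2377,.078],[.6236,-.3084,.062],[.466,-.259,.041],[.457,-.3015,.041],[.577,-.222,.041],[.610,-.184,.048],[.452,-.4245,.07],[.4005,-.34,.066]])
q,_=cv2.projectPoints(P,c['rvec'],c['tvec'],K,None);q=q[:,0]
p=np.load('pics/scene0.npz')['p'][190:310,190:400,::-1].copy();p=cv2.resize(p,None,fx=3.5,fy=3.5,interpolation=cv2.INTER_CUBIC)
for a in q: cv2.drawMarker(p,tuple(int(v) for v in (a-[190,190])*3.5),(0,0,255),0,12,1)
cv2.imwrite('pics/scz.png',p)
```

```text
(no output)
```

View pics/scz.png

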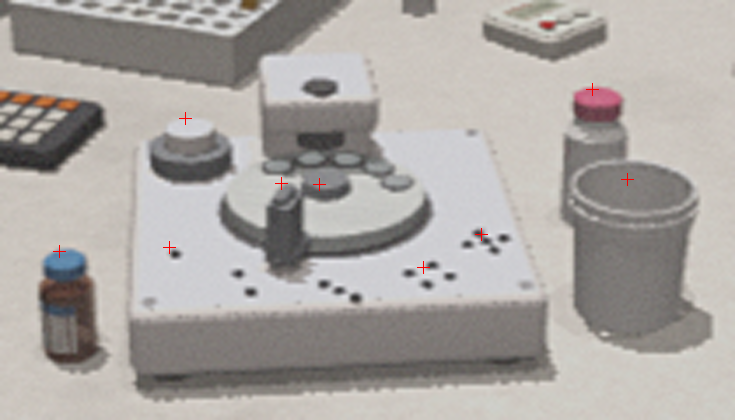

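The scene view agrees with the top view to within 1–2 px, so the yaw of about -0.98 stands. The turret starts near -0.35. Next I'll move over with the gripper shut.

Call:
carry_out(
  commands=[
    {"delta_pos":[0.487,-0.301,0.03],"delta_rot":[0,0,0.036],"claw":0},
    {"delta_pos":[0.487,-0.301,0.03],"delta_rot":[0,0,0.036],"claw":0},
    {"delta_pos":[0.487,-0.301,0.03],"delta_rot":[0,0,0.036],"claw":0},
    {"delta_pos":[0.487,-0.301,0.03],"delta_rot":[0,0,0.036],"claw":0},
    {"delta_pos":[0.487,-0.301,0.03],"delta_rot":[0,0,0.036],"claw":0},
    {"delta_pos":[0.487,-0.301,0.03],"delta_rot":[0,0,0.036],"claw":0},
    {"delta_pos":[0.487,-0.301,0.03],"delta_rot":[0,0,0.036],"claw":0},
    {"delta_pos":[0.487,-0.301,0.03],"delta_rot":[0,0,0.036],"claw":0},
  ],
)

```text
time: 0.77
eef_pos: [0.4088, -0.4022, 0.23]
tcp_rot: [0.993, 0.119, -0.0, -0.001]
contact_force: [1.0, -0.6, -0.2]
opening: 0.005
```

```bash
cat >> h.py <<'E'
def tool_delta(target,heading):
    s=ctrl.get_state(); r=R.from_quat(s['tcp_rot']); 
    x=np.array([np.cos(heading),np.sin(heading),0]); z=np.array([0,0,-1.]); M=np.c_[x,np.cross(z,x),z]
    print('t',round(s['time'],2),'pos',s['eef_pos'].round(4),'F',np.round(s['contact_force'],2),'open',round(s['opening'],3),'q',s['qpos'].round(2), 'head',np.arctan2(*r.as_matrix()[[1,0],0]).round(3))
    print('dpos',r.inv().apply(np.array(target)-s['eef_pos']).round(4),'drot',(r.inv()*R.from_matrix(M)).as_rotvec().round(4))
E
python3 -c "
from h import *
tool_delta([.570,-.227,.2],.239)"
```

```text
t 0.77 pos [ 0.4088 -0.4022  0.23  ] F [ 0.98 -0.63 -0.19] open 0.005 q [-0.95  0.08  1.85  0.    1.22  0.38] head 0.238
dpos [ 0.198  -0.1321  0.0304] drot [-0.0028 -0.0001 -0.0005]
```

Call:
carry_out(
  commands=[
    {"delta_pos":[0.198,-0.132,0.03],"delta_rot":[0,0,0],"claw":0},
    {"delta_pos":[0.198,-0.132,0.03],"delta_rot":[0,0,0],"claw":0},
    {"delta_pos":[0.198,-0.132,0.03],"delta_rot":[0,0,0],"claw":0},
    {"delta_pos":[0.198,-0.132,0.03],"delta_rot":[0,0,0],"claw":0},
    {"delta_pos":[0.198,-0.132,0.03],"delta_rot":[0,0,0],"claw":0},
    {"delta_pos":[0.198,-0.132,0.03],"delta_rot":[0,0,0],"claw":0},
    {"delta_pos":[0.198,-0.132,0.03],"delta_rot":[0,0,0],"claw":0},
    {"delta_pos":[0.198,-0.132,0.03],"delta_rot":[0,0,0],"claw":0},
  ],
)

```text
time: 1.43
eef_pos: [0.5704, -0.2252, 0.1993]
tcp_rot: [0.993, 0.121, -0.001, -0.002]
contact_force: [0.7, -0.2, -0.8]
opening: 0.001
```

Run:
```python
from h import *
tool_delta([.570,-.227,.076],.239)
s=ctrl.get_state(); p,d=ctrl.read_camera('wrist'); cv2.imwrite('pics/w1.png',p[:,:,::-1])
# project finger tip (TCP + 17mm) & known points
c=ctrl.camera_info('wrist');M=c['mount'];K=np.array([[c['fx'],0,c['cx']],[0,c['fy'],c['cy']],[0,0,1]])
r=R.from_quat(s['tcp_rot'])
for n,P in dict(hub=[.5405,-.296,.05],tab=[.5263,-.2377,.078],key=[.6236,-.3084,.062],sv=[.61,-.184,.048]).items():
    t=r.inv().apply(np.array(P)-s['eef_pos']); v=M[:3,:3].T@(t-M[:3,3]); print(n,(K@v/v[2])[:2].round(0))
v=M[:3,:3].T@(np.array([0,0,.017])-M[:3,3]); print('tip',(K@v/v[2])[:2])
```

```text
t 1.43 pos [ 0.5704 -0.2252  0.1993] F [ 0.69 -0.19 -0.8 ] open 0.001 q [-0.54  0.2   1.78  0.    1.17  0.79] head 0.242
dpos [-0.0007  0.0022  0.1233] drot [-0.0041  0.0016  0.0031]
hub [409. 287.]
tab [325. 303.]
key [469. 180.]
sv [276. 152.]
tip [320.95825248 306.32939485]
```

View pics/w1.png

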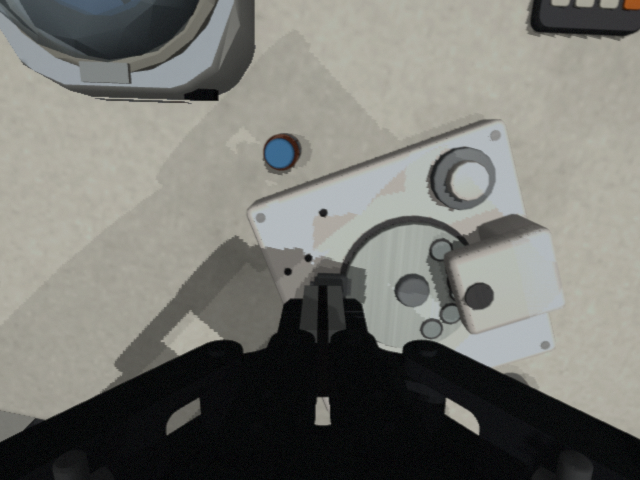

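The wrist view matches my points within 2–3 px: hub at (411,290), key at (468,181), vial at (280,152). The fingertips hide the tab. Now descending behind the tab.

Call:
carry_out(
  commands=[
    {"delta_pos":[0,0.001,0.03],"delta_rot":[-0.004,0,0],"claw":0},
    {"delta_pos":[0,0.002,0.06],"delta_rot":[-0.004,0,0],"claw":0},
    {"delta_pos":[0,0.002,0.09],"delta_rot":[-0.004,0,0],"claw":0},
    {"delta_pos":[0,0.002,0.11],"delta_rot":[-0.004,0,0],"claw":0},
    {"delta_pos":[0,0.002,0.123],"delta_rot":[-0.004,0,0],"claw":0},
    {"delta_pos":[0,0.002,0.123],"delta_rot":[-0.004,0,0],"claw":0},
    {"delta_pos":[0,0.002,0.123],"delta_rot":[-0.004,0,0],"claw":0},
  ],
)

```text
time: 2.07
eef_pos: [0.5697, -0.229, 0.0768]
tcp_rot: [0.993, 0.119, -0.001, 0.0]
contact_force: [0.0, 0.2, -1.1]
opening: 0.001
```

```bash
cat >> h.py <<'E'
hub=np.array([.5405,-.296]); PSI=-.985
def push_delta(theta,gap=.0,z=.076):
    "pose with finger edge (11mm) on tab clockwise face (6mm) at turret angle theta, gap m away"
    ph=PSI+np.pi+theta; t=np.array([-np.sin(ph),np.cos(ph)])
    p=hub+.060*np.array([np.cos(ph),np.sin(ph)])-t*(.017+gap)
    tool_delta([*p,z],np.arctan2(-t[1],-t[0]))
E
python3 - <<'E'
from h import *
for g in (.01,0): push_delta(-.348,g)
for th in (-.2,-.05,.1,.25,.4): push_delta(th)
p,d=ctrl.read_camera('scene'); cv2.imwrite('pics/s2.png',cv2.resize(p[150:330,160:400,::-1],None,fx=3,fy=3,interpolation=cv2.INTER_CUBIC))
E
```

```text
t 2.07 pos [ 0.5697 -0.229   0.0768] F [ 0.01  0.17 -1.11] open 0.001 q [-0.55  0.35  1.84 -0.    0.96  0.79] head 0.239
dpos [-0.0171 -0.0018  0.0008] drot [0.0003 0.0017 0.0009]
t 2.07 pos [ 0.5697 -0.229   0.0768] F [ 0.01  0.17 -1.11] open 0.001 q [-0.55  0.35  1.84 -0.    0.96  0.79] head 0.239
dpos [-0.0271 -0.0018  0.0008] drot [0.0003 0.0017 0.0009]
t 2.07 pos [ 0.5697 -0.229   0.0768] F [ 0.01  0.17 -1.11] open 0.001 q [-0.55  0.35  1.84 -0.    0.96  0.79] head 0.239
dpos [-0.0362 -0.0036  0.0008] drot [ 0.0002  0.0018 -0.1471]
t 2.07 pos [ 0.5697 -0.229   0.0768] F [ 0.01  0.17 -1.11] open 0.001 q [-0.55  0.35  1.84 -0.    0.96  0.79] head 0.239
dpos [-0.0455 -0.0041  0.0008] drot [ 1.000e-04  1.800e-03 -2.971e-01]
t 2.07 pos [ 0.5697 -0.229   0.0768] F [ 0.01  0.17 -1.11] open 0.001 q [-0.55  0.35  1.84 -0.    0.96  0.79] head 0.239
dpos [-0.0548 -0.0032  0.0009] drot [-1.000e-04  1.800e-03 -4.471e-01]
t 2.07 pos [ 0.5697 -0.229   0.0768] F [ 0.01  0.17 -1.11] open 0.001 q [-0.55  0.35  1.84 -0.    0.96  0.79] head 0.239
dpos [-0.0639 -0.001   0.0009] drot [-2.000e-04  1.800e-03 -5.971e-01]
t 2.07 pos [ 0.5697 -0.229   0.0768] F [ 0.01  0.17 -1.11] open 0.001 q [-0.55  0.35  1.84 -0.    0.96  0.79] head 0.239
dpos [-0.0725  0.0027  0.0009] drot [-3.000e-04  1.800e-03 -7.471e-01]
```

View pics/s2.png

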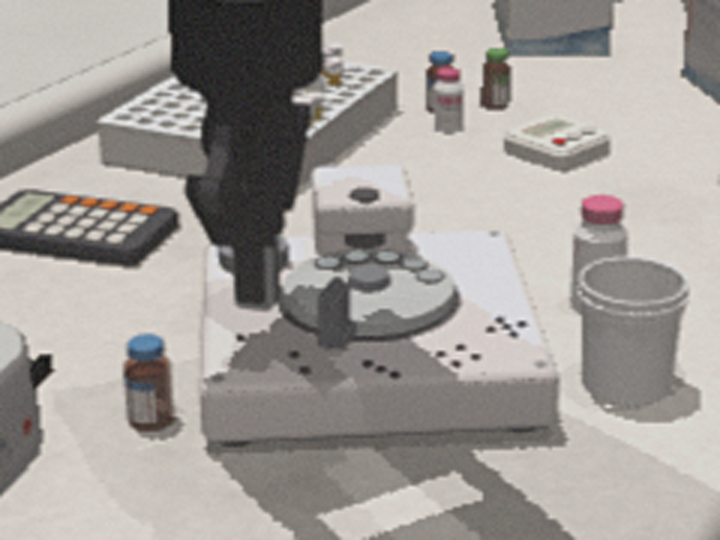

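The fingertip (about (253,285)) stands left of the tab (335,310), with clearance. Pushing slowly along the arc.

Call:
carry_out(
  commands=[
    {"delta_pos":[-0.009,-0.001,0],"delta_rot":[0,0,0],"claw":0},
    {"delta_pos":[-0.017,-0.002,0.001],"delta_rot":[0,0,0],"claw":0},
    {"delta_pos":[-0.022,-0.002,0.001],"delta_rot":[0,0,0],"claw":0},
    {"delta_pos":[-0.027,-0.002,0.001],"delta_rot":[0,0,0],"claw":0},
    {"delta_pos":[-0.0316,-0.003,0.001],"delta_rot":[0,0,-0.073],"claw":0},
    {"delta_pos":[-0.0362,-0.0036,0.001],"delta_rot":[0,0,-0.147],"claw":0},
    {"delta_pos":[-0.041,-0.004,0.001],"delta_rot":[0,0,-0.222],"claw":0},
    {"delta_pos":[-0.0455,-0.0041,0.001],"delta_rot":[0,0,-0.297],"claw":0},
  ],
)

```text
time: 2.78
eef_pos: [0.5254, -0.2359, 0.0778]
tcp_rot: [0.964, 0.266, 0.001, 0.001]
contact_force: [0.7, 0.1, 1.1]
opening: 0.002
```

Run:
```python
from h import *
for th in (-.05,.025,.1,.175,.25,.325,.4): push_delta(th)
p,d=ctrl.read_camera('scene'); cv2.imwrite('pics/s3.png',cv2.resize(p[150:330,160:400,::-1],None,fx=3,fy=3,interpolation=cv2.INTER_CUBIC))
```

```text
t 2.78 pos [ 0.5254 -0.2359  0.0778] F [0.7  0.07 1.08] open 0.002 q [-0.6   0.27  1.94 -0.    0.93  0.43] head 0.54
dpos [-0.0007 -0.0006  0.0018] drot [ 0.0029 -0.0008  0.0037]
t 2.78 pos [ 0.5254 -0.2359  0.0778] F [0.7  0.07 1.08] open 0.002 q [-0.6   0.27  1.94 -0.    0.93  0.43] head 0.54
dpos [-0.0052 -0.0017  0.0018] drot [ 0.0029 -0.0007 -0.0713]
t 2.78 pos [ 0.5254 -0.2359  0.0778] F [0.7  0.07 1.08] open 0.002 q [-0.6   0.27  1.94 -0.    0.93  0.43] head 0.54
dpos [-0.0098 -0.0025  0.0018] drot [ 0.0029 -0.0006 -0.1463]
t 2.78 pos [ 0.5254 -0.2359  0.0778] F [0.7  0.07 1.08] open 0.002 q [-0.6   0.27  1.94 -0.    0.93  0.43] head 0.54
dpos [-0.0145 -0.0029  0.0018] drot [ 0.0029 -0.0005 -0.2213]
t 2.78 pos [ 0.5254 -0.2359  0.0778] F [0.7  0.07 1.08] open 0.002 q [-0.6   0.27  1.94 -0.    0.93  0.43] head 0.54
dpos [-0.0191 -0.003   0.0018] drot [ 0.003  -0.0004 -0.2963]
t 2.78 pos [ 0.5254 -0.2359  0.0778] F [0.7  0.07 1.08] open 0.002 q [-0.6   0.27  1.94 -0.    0.93  0.43] head 0.54
dpos [-0.0238 -0.0027  0.0018] drot [ 3.000e-03 -2.000e-04 -3.713e-01]
t 2.78 pos [ 0.5254 -0.2359  0.0778] F [0.7  0.07 1.08] open 0.002 q [-0.6   0.27  1.94 -0.    0.93  0.43] head 0.54
dpos [-0.0284 -0.0021  0.0018] drot [ 3.000e-03 -1.000e-04 -4.463e-01]
```

View pics/s3.png

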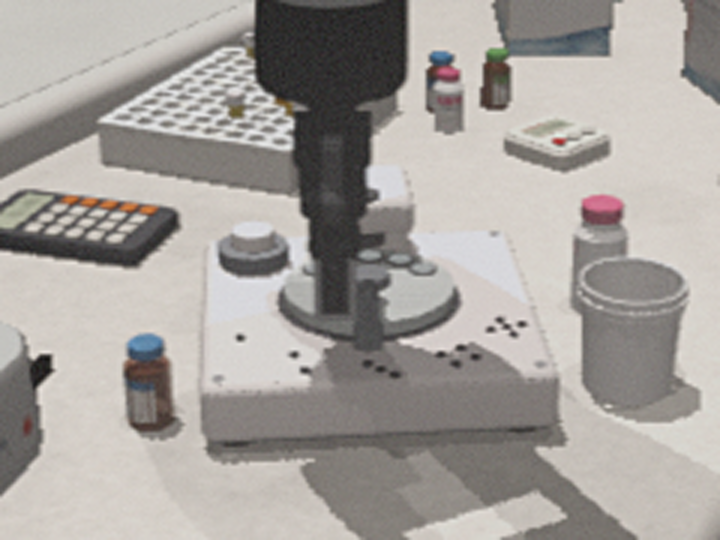

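The tab has moved to (368,310) and stands next to the three-dot mark; the photometer has not moved. Continuing.

Call:
carry_out(
  commands=[
    {"delta_pos":[-0.0052,-0.0017,0.001],"delta_rot":[0.003,0,-0.071],"claw":0},
    {"delta_pos":[-0.0098,-0.0025,0.001],"delta_rot":[0.003,0,-0.146],"claw":0},
    {"delta_pos":[-0.0145,-0.0029,0.001],"delta_rot":[0.003,0,-0.221],"claw":0},
    {"delta_pos":[-0.0191,-0.003,0.001],"delta_rot":[0.003,0,-0.296],"claw":0},
    {"delta_pos":[-0.0238,-0.0027,0.001],"delta_rot":[0.003,0,-0.371],"claw":0},
    {"delta_pos":[-0.0284,-0.0021,0.001],"delta_rot":[0.003,0,-0.446],"claw":0},
    {"delta_pos":[-0.0284,-0.0021,0.001],"delta_rot":[0.003,0,-0.446],"claw":0},
  ],
)

```text
time: 3.42
eef_pos: [0.4989, -0.2493, 0.077]
tcp_rot: [0.881, 0.474, -0.0, 0.0]
contact_force: [-0.2, 0.9, -0.5]
opening: -0.001
```

Run:
```python
from h import *
for th in (.4,.46,.524): push_delta(th)
p,d=ctrl.read_camera('scene'); cv2.imwrite('pics/s4.png',cv2.resize(p[150:330,160:400,::-1],None,fx=3,fy=3,interpolation=cv2.INTER_CUBIC))
p,d=ctrl.read_camera('top'); cv2.imwrite('pics/t4.png',cv2.resize(p[150:340,220:400,::-1],None,fx=3,fy=3,interpolation=cv2.INTER_CUBIC))
```

```text
t 3.42 pos [ 0.4989 -0.2493  0.077 ] F [-0.16  0.85 -0.49] open -0.001 q [-0.65  0.24  1.98 -0.    0.92 -0.06] head 0.987
dpos [0.001  0.0005 0.001 ] drot [-0.0001  0.0007  0.0014]
t 3.42 pos [ 0.4989 -0.2493  0.077 ] F [-0.16  0.85 -0.49] open -0.001 q [-0.65  0.24  1.98 -0.    0.92 -0.06] head 0.987
dpos [-0.0026 -0.0005  0.001 ] drot [-0.0001  0.0007 -0.0586]
t 3.42 pos [ 0.4989 -0.2493  0.077 ] F [-0.16  0.85 -0.49] open -0.001 q [-0.65  0.24  1.98 -0.    0.92 -0.06] head 0.987
dpos [-0.0065 -0.0012  0.001 ] drot [-1.000e-04  7.000e-04 -1.226e-01]
```

View pics/s4.png

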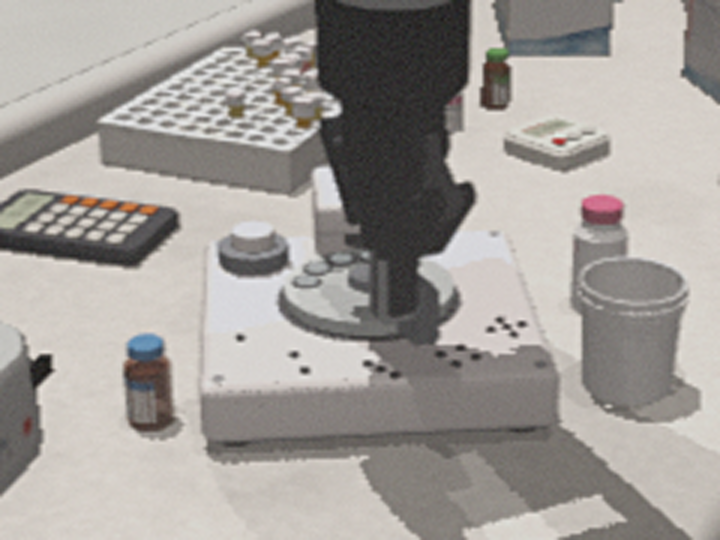

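View pics/t4.png

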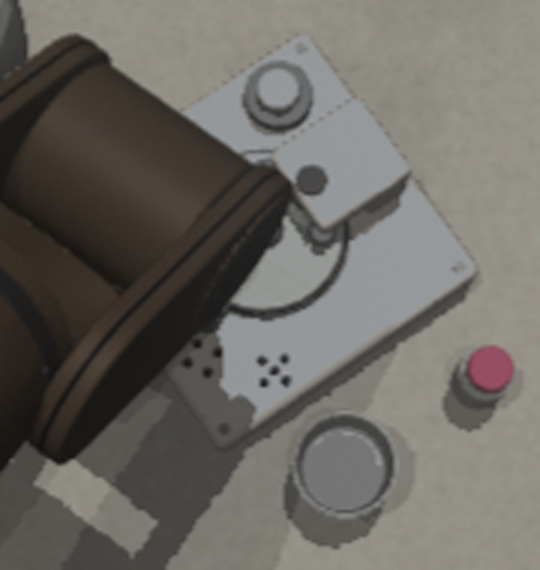

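The tab is partly hidden behind the finger, at about (425,320) in the scene view, just short of the four dots. I'll push a little more, then back off and measure.

Call:
carry_out(
  commands=[
    {"delta_pos":[-0.002,-0.0003,0.001],"delta_rot":[0,0,-0.04],"claw":0},
    {"delta_pos":[-0.004,-0.0007,0.001],"delta_rot":[0,0,-0.08],"claw":0},
    {"delta_pos":[-0.004,-0.0007,0.001],"delta_rot":[0,0,-0.08],"claw":0},
    {"delta_pos":[0.005,0,0],"delta_rot":[0,0,-0.08],"claw":0},
    {"delta_pos":[0.012,0,0],"delta_rot":[0,0,-0.08],"claw":0},
    {"delta_pos":[0.018,0,-0.02],"delta_rot":[0,0,-0.08],"claw":0},
    {"delta_pos":[0.02,0,-0.06],"delta_rot":[0,0,-0.08],"claw":0},
    {"delta_pos":[0.02,0,-0.1],"delta_rot":[0,0,-0.08],"claw":0},
  ],
)

```text
time: 4.18
eef_pos: [0.5096, -0.2302, 0.1758]
tcp_rot: [0.862, 0.508, -0.001, -0.002]
contact_force: [1.0, -1.7, 0.2]
opening: 0.003
```

Run:
```python
from h import *
push_delta(.5,.1,.18)
p,d=ctrl.read_camera('scene'); cv2.imwrite('pics/s5.png',cv2.resize(p[200:320,200:390,::-1],None,fx=4,fy=4,interpolation=cv2.INTER_CUBIC))
p,d=ctrl.read_camera('wrist'); cv2.imwrite('pics/w5.png',p[:,:,::-1])
```

```text
t 4.18 pos [ 0.5096 -0.2302  0.1758] F [ 0.99 -1.66  0.2 ] open 0.003 q [-0.61  0.11  1.92 -0.    1.12 -0.1 ] head 1.065
dpos [ 0.0731 -0.0036 -0.0041] drot [-0.0056 -0.0001 -0.0211]
```

View pics/s5.png

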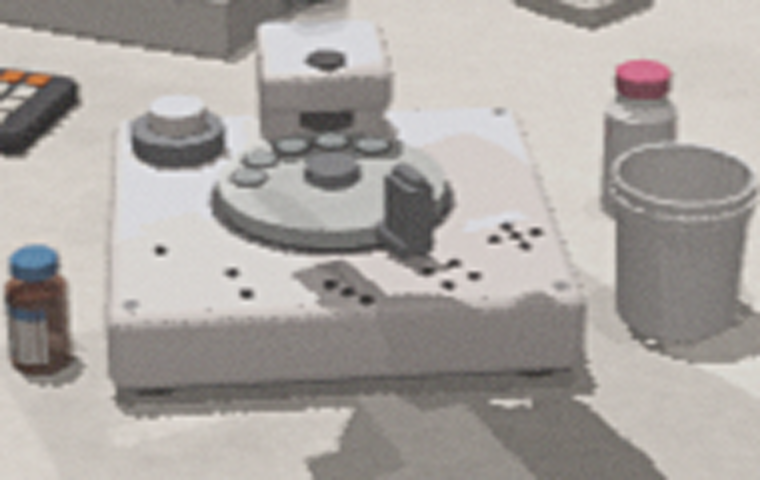

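View pics/w5.png

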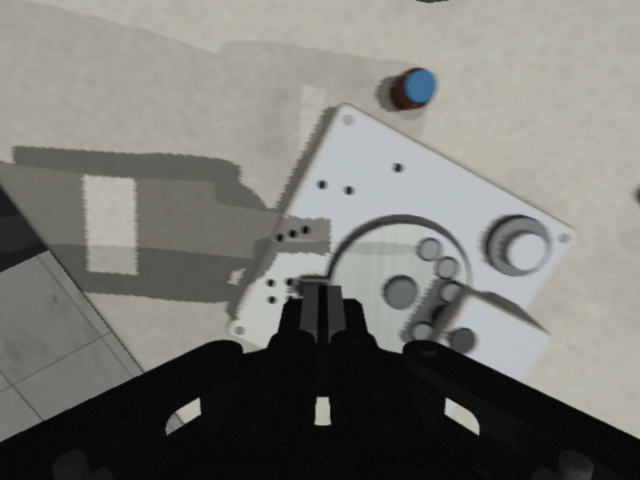

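The finger is off the tab now, and the scene view shows the tab clearly, its crest around (410,180) and its foot pointer by the four dots at (450,275). I'll measure it from the scene picture.

Run:
```python
from h import *
p,d=ctrl.read_camera('scene'); np.savez('pics/s6.npz',p=p,d=d)
q=cv2.resize(p[232:280,270:330,::-1],None,fx=12,fy=12,interpolation=cv2.INTER_CUBIC); cv2.imwrite('pics/s6.png',q)
W=cloud('scene',d); m=(W[...,2]>.056)&(np.hypot(W[...,0]-hub[0],W[...,1]-hub[1])>.045)&(np.hypot(W[...,0]-hub[0],W[...,1]-hub[1])<.08)
v,u=np.nonzero(m); k=(u>285)&(u<325)&(v>225)&(v<270); P=W[v[k],u[k]]; print(len(P),P.mean(0)); a=np.arctan2(P[:,1]-hub[1],P[:,0]-hub[0])-PSI-np.pi; a=(a+np.pi)%(2*np.pi)-np.pi;print(np.percentile(a,[5,25,50,75,95]).round(3), a[P[:,2]>.07].mean())
```

```text
165 [ 0.48389666 -0.26243359  0.06694756]
[0.386 0.401 0.435 0.491 0.545] 0.4612125730924637
```

View pics/s6.png

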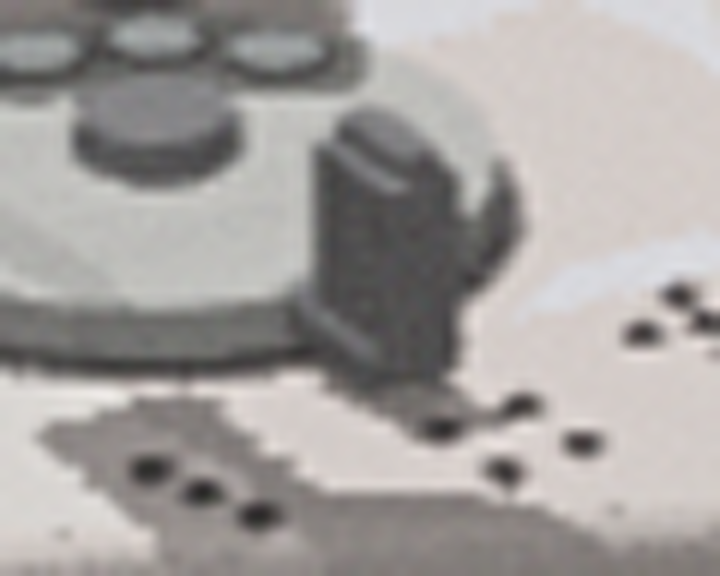

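Run:
```python
from h import *
S=lambda x,y,z: ray_plane('scene',[270+(x+.5)/12-.5,232+(y+.5)/12-.5],z)[0]
ang=lambda P,c:np.arctan2(P[1]-c[1],P[0]-c[0])
h=S(160,108,.054);c=S(382,138,.078);f=S(512,437,.041);t3=S(203,492,.041);f5=S(708,322,.041)
dots=[S(440,430,.041),S(520,404,.041),S(583,441,.041),S(503,471,.041)];f=np.mean(dots,0)
print(h,c,f,t3)
for ctr in (h,hub):
    print('crest',ang(c,ctr),'four',ang(f,ctr),'three',ang(t3,ctr),'r',np.hypot(*(c[:2]-ctr[:2])),np.hypot(*(f[:2]-ctr[:2])))
```

```text
[ 0.53788957 -0.29730196  0.054     ] [ 0.48336227 -0.25911323  0.078     ] [ 0.46223212 -0.25586755  0.041     ] [ 0.49039609 -0.22365163  0.041     ]
crest 2.530625289739324 four 2.6405492385715505 three 2.143543226458826 r 0.06657030707983932 0.08626042282719917
crest 2.5683334868754146 four 2.6677910812563472 three 2.1764958135648422 r 0.06800995577098155 0.08795723284287117
```

The crest is about 0.06–0.10 rad short of the four dots (ray and depth estimates). One more push, about 0.08 rad further.

Run:
```python
from h import *
push_delta(.47,.015,.1); push_delta(.47,.015); push_delta(.56)
```

```text
t 4.33 pos [ 0.5132 -0.2331  0.1818] F [ 0.62 -0.24 -0.18] open 0.004 q [-0.61  0.1   1.92 -0.    1.11 -0.1 ] head 1.065
dpos [-0.0091 -0.0061  0.0817] drot [0.0094 0.0015 0.0089]
t 4.33 pos [ 0.5132 -0.2331  0.1818] F [ 0.62 -0.24 -0.18] open 0.004 q [-0.61  0.1   1.92 -0.    1.11 -0.1 ] head 1.065
dpos [-0.0091 -0.0064  0.1057] drot [0.0094 0.0015 0.0089]
t 4.33 pos [ 0.5132 -0.2331  0.1818] F [ 0.62 -0.24 -0.18] open 0.004 q [-0.61  0.1   1.92 -0.    1.11 -0.1 ] head 1.065
dpos [-0.0295 -0.0078  0.1058] drot [ 0.0093  0.002  -0.0811]
```

Call:
carry_out(
  commands=[
    {"delta_pos":[-0.005,-0.003,0.03],"delta_rot":[0.009,0,0],"claw":0},
    {"delta_pos":[-0.006,-0.006,0.065],"delta_rot":[0.009,0,0],"claw":0},
    {"delta_pos":[-0.006,-0.006,0.095],"delta_rot":[0.009,0,0],"claw":0},
    {"delta_pos":[-0.007,-0.006,0.106],"delta_rot":[0.009,0,0],"claw":0},
    {"delta_pos":[-0.013,-0.007,0.106],"delta_rot":[0.009,0,-0.01],"claw":0},
    {"delta_pos":[-0.02,-0.007,0.106],"delta_rot":[0.009,0,-0.03],"claw":0},
    {"delta_pos":[-0.025,-0.007,0.106],"delta_rot":[0.009,0,-0.06],"claw":0},
    {"delta_pos":[-0.0295,-0.008,0.106],"delta_rot":[0.009,0,-0.08],"claw":0},
  ],
)

```text
time: 5.0
eef_pos: [0.4936, -0.2565, 0.0773]
tcp_rot: [0.84, 0.542, -0.0, 0.002]
contact_force: [1.2, 0.7, -0.3]
opening: -0.001
```

Run:
```python
from h import *
push_delta(.56)
```

```text
t 5.0 pos [ 0.4936 -0.2565  0.0773] F [ 1.21  0.66 -0.28] open -0.001 q [-0.66  0.23  1.99 -0.    0.92 -0.24] head 1.146
dpos [ 0.0004 -0.001   0.0013] drot [ 0.0026  0.0019 -0.0001]
```

Now back off and up.

Call:
carry_out(
  commands=[
    {"delta_pos":[0,0,0],"delta_rot":[0,0,0],"claw":0},
    {"delta_pos":[0.008,0,0],"delta_rot":[0,0,0],"claw":0},
    {"delta_pos":[0.016,0,0],"delta_rot":[0,0,0],"claw":0},
    {"delta_pos":[0.03,0,-0.03],"delta_rot":[0,0,0],"claw":0},
    {"delta_pos":[0.04,0,-0.06],"delta_rot":[0,0,0],"claw":0},
    {"delta_pos":[0.05,0,-0.1],"delta_rot":[0,0,0],"claw":0},
    {"delta_pos":[0.06,0,-0.12],"delta_rot":[0,0,0],"claw":0},
    {"delta_pos":[0.06,0,-0.12],"delta_rot":[0,0,0],"claw":0},
  ],
)

```text
time: 5.67
eef_pos: [0.5221, -0.201, 0.2047]
tcp_rot: [0.84, 0.543, 0.003, 0.007]
contact_force: [0.6, 0.1, -0.4]
opening: 0.001
```

Run:
```python
from h import *
p,d=ctrl.read_camera('scene'); np.savez('pics/s7.npz',p=p,d=d)
q=cv2.resize(p[232:280,270:330,::-1],None,fx=12,fy=12,interpolation=cv2.INTER_CUBIC); cv2.imwrite('pics/s7.png',q)
W=cloud('scene',d); rr=np.hypot(W[...,0]-hub[0],W[...,1]-hub[1]);m=(W[...,2]>.056)&(rr>.045)&(rr<.08)
v,u=np.nonzero(m); k=(u>285)&(u<335)&(v>225)&(v<270); P=W[v[k],u[k]]; print(len(P),P.mean(0)); a=np.arctan2(P[:,1]-hub[1],P[:,0]-hub[0])-PSI-np.pi; a=(a+np.pi)%(2*np.pi)-np.pi;print(np.percentile(a,[5,25,50,75,95]).round(3), a[P[:,2]>.07].mean())
tool_delta([.6236,-.3084,.12],.586)
p,d=ctrl.read_camera('wrist'); cv2.imwrite('pics/w7.png',p[:,:,::-1])
```

```text
164 [ 0.48118343 -0.26763283  0.06686867]
[0.479 0.502 0.523 0.574 0.631] 0.5446627792352867
t 5.72 pos [ 0.5206 -0.201   0.2014] F [ 0.23 -0.38  0.56] open -0.001 q [-0.55  0.07  1.92 -0.    1.15 -0.13] head 1.148
dpos [-0.0555  0.1372  0.0831] drot [ 1.11e-02 -2.00e-04  5.62e-01]
```

View pics/s7.png

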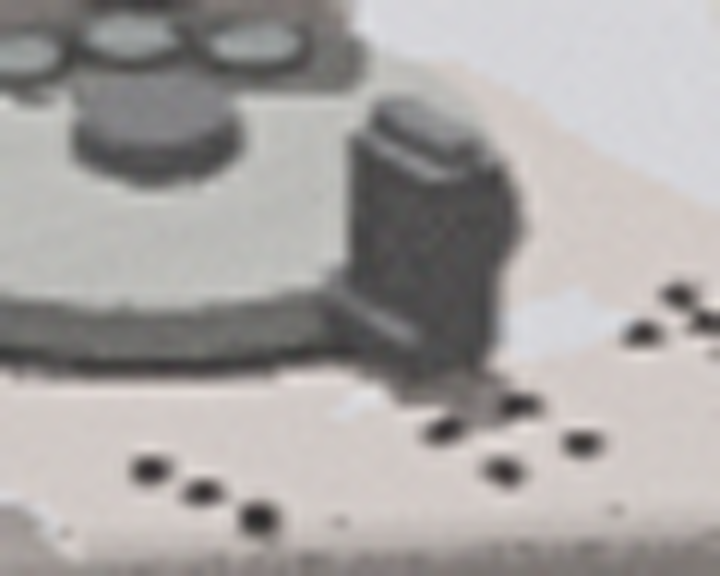

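View pics/w7.png

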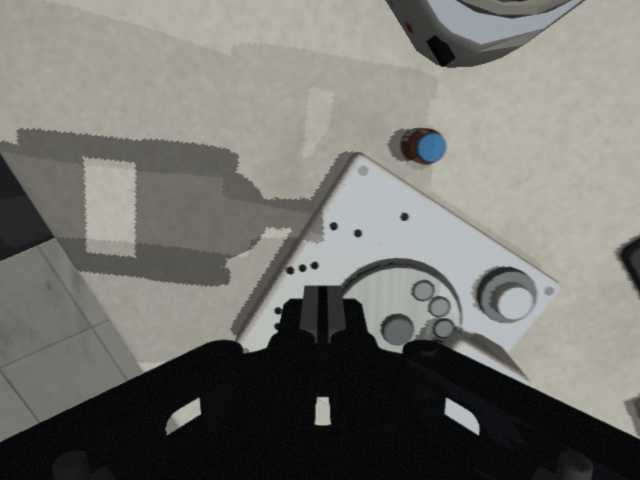

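Run:
```python
from h import *
S=lambda x,y,z: ray_plane('scene',[270+(x+.5)/12-.5,232+(y+.5)/12-.5],z)[0]
h=S(160,108,.054);c=S(428,130,.078)
f=np.mean([S(440,430,.041),S(520,404,.041),S(583,441,.041),S(503,471,.041)],0)
for ctr in (h,hub): print([np.arctan2(P[1]-ctr[1],P[0]-ctr[0]).round(3) for P in (c,f)])
# turret filter dots / fin side face via low slab for depth, z in bands
d=np.load('pics/s7.npz')['d'];W=cloud('scene',d);rr=np.hypot(W[...,0]-hub[0],W[...,1]-hub[1])
for lo,hi in((.056,.064),(.064,.072),(.073,.085)):
    m=(W[...,2]>lo)&(W[...,2]<hi)&(rr>.045)&(rr<.08)
    v,u=np.nonzero(m);k=(u>285)&(u<335)&(v>225)&(v<270);P=W[v[k],u[k]];print(lo,len(P),P.mean(0))
    # perpendicular distance to ray at 0.524
    ph=PSI+np.pi+.524;t=np.array([-np.sin(ph),np.cos(ph)]);s=(P[:,:2]-hub)@t;print(np.percentile(s,[5,50,95]).round(4))
```

```text
[np.float64(2.627), np.float64(2.641)]
[np.float64(2.662), np.float64(2.668)]
0.056 58 [ 0.48070299 -0.26710578  0.0599687 ]
[-0.0027 -0.001   0.0079]
0.064 67 [ 0.48108403 -0.26711718  0.06835912]
[-0.0031 -0.0007  0.0077]
0.073 30 [ 0.4820087  -0.26959711  0.07518998]
[-0.0004  0.0018  0.0056]
```

The ray estimate has the crest within 0.015 rad of the mark. The depth estimate puts it 0.02–0.05 past, well within ±0.11. Checking with the top view.

Run:
```python
from h import *
p,d=ctrl.read_camera('top'); cv2.imwrite('pics/t7.png',cv2.resize(p[150:340,220:400,::-1],None,fx=3,fy=3,interpolation=cv2.INTER_CUBIC))
```

```text
(no output)
```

View pics/t7.png

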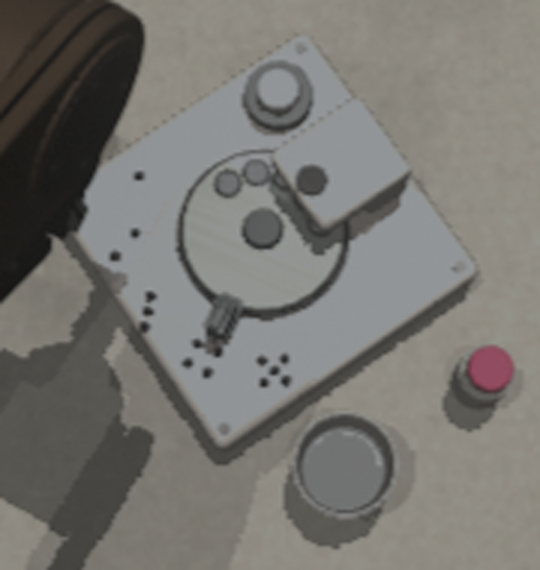

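The top view shows the tab at about (224,315), its pointer running into the four-dot group; photometer, vials and cup have not moved.

Run:
```python
from h import *
T=lambda x,y,z: ray_plane('top',[220+(x+.5)/3-.5,150+(y+.5)/3-.5],z)[0]
for P in (T(225,314,.078),T(224,316,.076),T(211,345,.046)): print(P.round(4),((np.arctan2(P[1]-hub[1],P[0]-hub[0])-PSI-np.pi)).round(3),np.hypot(*(P[:2]-hub)).round(4))
tool_delta([.6236,-.3084,.12],.586)
```

```text
[ 0.485  -0.2749  0.078 ] 0.623 0.0594
[ 0.4842 -0.2743  0.076 ] 0.617 0.0604
[ 0.4724 -0.2649  0.046 ] 0.557 0.0749
t 5.82 pos [ 0.518  -0.2007  0.1968] F [ 0.19  0.29 -0.77] open -0.002 q [-0.55  0.07  1.92 -0.    1.15 -0.13] head 1.147
dpos [-0.0546  0.1404  0.0773] drot [0.0026 0.0014 0.5607]
```

The estimates disagree: 0.62 from the top-view crest, 0.56 from its foot, and 0.51 from the scene ray. I'll refine before pressing.

Run:
```python
from h import *
p,d=ctrl.read_camera('top'); np.savez('pics/t8.npz',p=p,d=d)
q=p[238:280,275:325,::-1]; q=cv2.resize(q,None,fx=14,fy=14,interpolation=cv2.INTER_CUBIC); q=cv2.convertScaleAbs(q,alpha=1.5); cv2.imwrite('pics/t8.png',q)
# axis fit from dot-group centres (top, z=.0405)
g=np.array([[.5771,-.2219],[.535,-.21365],[(.5033+.4942+.483)/3,(-.2288-.2273-.223)/3],
 np.mean([[.4742,-.2563],[.4686,-.2684],[.4628,-.2507],[.4569,-.2621]],0),np.mean([[.464,-.3075],[.4631,-.2945],[.4571,-.3016],[.4511,-.308],[.4503,-.2953]],0)])
from scipy.optimize import least_squares
f=lambda x:np.r_[[x[0]+.083*np.cos(x[2]+np.pi+(i-2)*np.pi/6)-g[i,0] for i in range(5)],[x[1]+.083*np.sin(x[2]+np.pi+(i-2)*np.pi/6)-g[i,1] for i in range(5)]]
r=least_squares(f,[.54,-.296,-.98]);print(r.x,r.fun.round(4)); print(g)
```

```text
[ 0.53987847 -0.29618477 -0.98580418] [-0.0002 -0.0002  0.0005 -0.     -0.0001  0.      0.0003 -0.0006  0.0002
  0.0001]
[[ 0.5771     -0.2219    ]
 [ 0.535      -0.21365   ]
 [ 0.4935     -0.22636667]
 [ 0.465625   -0.259375  ]
 [ 0.45712    -0.30138   ]]
```

View pics/t8.png

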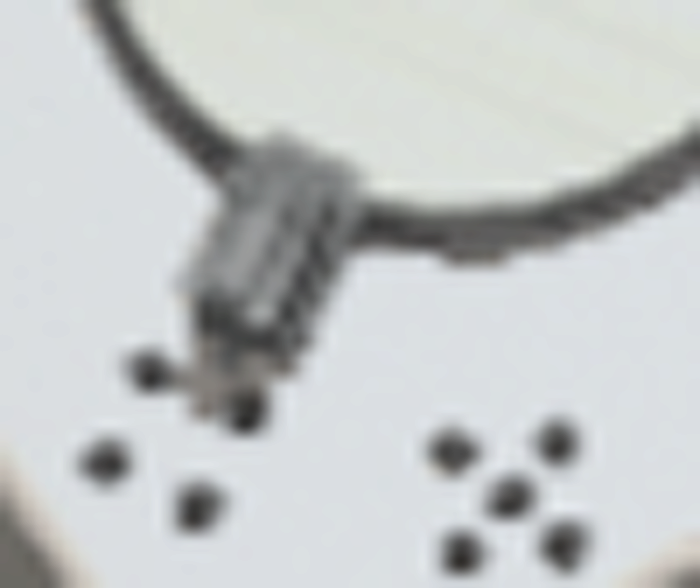

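Run:
```python
from h import *
c=ctrl.camera_info('top');K=np.array([[c['fx'],0,c['cx']],[0,c['fy'],c['cy']],[0,0,1]])
A=np.array([.5399,-.2962]);psi=-.986
pr=lambda P:(cv2.projectPoints(np.array(P,float),c['rvec'],c['tvec'],K,None)[0][:,0]-[275,238]+.5)*14-.5
q0=cv2.imread('pics/t8.png')
for th in (.45,.524,.6):
    ph=psi+np.pi+th;r=np.array([np.cos(ph),np.sin(ph)]);t=np.array([-r[1],r[0]])
    P=[[*(A+r*a+t*b),z] for a,b,z in ((.05,-.006,.074),(.07,-.006,.074),(.07,.006,.074),(.05,.006,.074),(.05,-.0035,.078),(.07,-.0035,.078),(.07,.0035,.078),(.05,.0035,.078),(.07,-.006,.046),(.07,.006,.046))]
    print(th,pr(P).round(0).tolist())
```

```text
0.45 [[205.0, 122.0], [123.0, 262.0], [208.0, 310.0], [290.0, 169.0], [221.0, 125.0], [138.0, 267.0], [188.0, 295.0], [270.0, 153.0], [139.0, 300.0], [222.0, 346.0]]
0.524 [[230.0, 139.0], [158.0, 285.0], [247.0, 326.0], [318.0, 180.0], [247.0, 141.0], [175.0, 288.0], [226.0, 312.0], [298.0, 165.0], [174.0, 321.0], [260.0, 362.0]]
0.6 [[257.0, 154.0], [197.0, 305.0], [288.0, 339.0], [348.0, 188.0], [274.0, 155.0], [214.0, 307.0], [268.0, 327.0], [328.0, 175.0], [211.0, 341.0], [300.0, 375.0]]
```

Overlaying the model corners on the top view suggests about 0.59, while the other estimates range from 0.51 to 0.555. The limit is 0.634, so I'll take a closer wrist view to settle it.

Call:
carry_out(
  commands=[
    {"delta_pos":[-0.04,0,-0.01],"delta_rot":[0,0,0],"claw":0},
    {"delta_pos":[-0.08,0,-0.01],"delta_rot":[0,0,0],"claw":0},
    {"delta_pos":[-0.12,-0.001,-0.01],"delta_rot":[0,0,0],"claw":0},
    {"delta_pos":[-0.156,-0.002,-0.01],"delta_rot":[0,0,0],"claw":0},
    {"delta_pos":[-0.156,-0.002,-0.01],"delta_rot":[0,0,0],"claw":0},
    {"delta_pos":[-0.156,-0.002,-0.01],"delta_rot":[0,0,0],"claw":0},
    {"delta_pos":[-0.156,-0.002,-0.01],"delta_rot":[0,0,0],"claw":0},
  ],
)

```text
time: 6.45
eef_pos: [0.4507, -0.3413, 0.2041]
tcp_rot: [0.841, 0.542, -0.001, -0.001]
contact_force: [0.1, 0.3, 0.2]
opening: -0.004
```

Run:
```python
from h import *
s=ctrl.get_state(); p,d=ctrl.read_camera('wrist'); np.savez('pics/w9.npz',p=p,d=d,pos=s['eef_pos'],q=s['tcp_rot']); cv2.imwrite('pics/w9.png',p[:,:,::-1]); print(s['eef_pos'],s['dq'].round(3))
```

```text
[ 0.45067817 -0.34130542  0.20414776] [ 0.03  -0.01   0.    -0.003 -0.    -0.003]
```

View pics/w9.png

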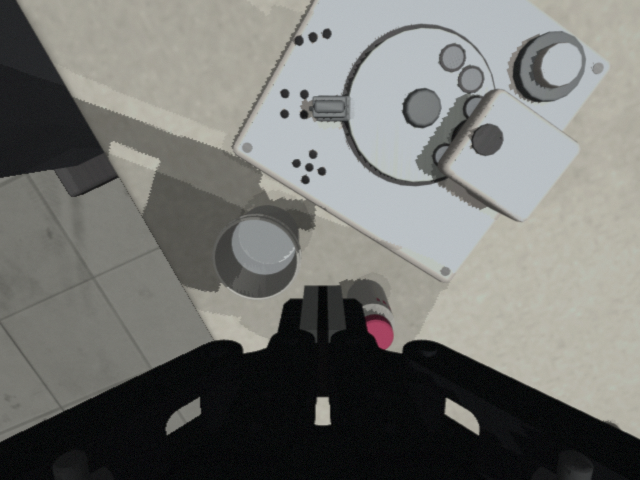

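A clear view: the tab's crest is at (330,107) and the four dots sit at (285–304, 93–114), nearly in line with it.

Run:
```python
from h import *
from scipy.optimize import least_squares
z=np.load('pics/w9.npz');p=z['p'];c=ctrl.camera_info('wrist');M=c['mount'];r=R.from_quat(z['q'])
def Wp(uv,h):
    d=r.apply(M[:3,:3]@np.array([(uv[0]-c['cx'])/c['fx'],(uv[1]-c['cy'])/c['fy'],1]));o=z['pos']+r.apply(M[:3,3]);return (o+d*(h-o[2])/d[2])[:2]
g=cv2.cvtColor(p,cv2.COLOR_RGB2GRAY)[:200,250:350]
n,l,s,ce=cv2.connectedComponentsWithStats((g<75).astype(np.uint8))
D=[ce[i]+[250,0] for i in range(1,n) if 25<s[i,4]<110]; print(np.round(D,1).tolist())
D=np.array(D); sel=lambda x0,x1,y0,y1:np.mean([Wp(q,.041) for q in D if x0<q[0]<x1 and y0<q[1]<y1],0)
G=[sel(290,335,25,50),sel(278,312,88,120),sel(285,330,145,190)]
f=lambda x:np.concatenate([[x[0]+.083*np.cos(x[2]+np.pi+(i)*np.pi/6)-G[i][0],x[1]+.083*np.sin(x[2]+np.pi+i*np.pi/6)-G[i][1]] for i in range(3)])
s=least_squares(f,[.54,-.296,-.98]);print(s.x,s.fun.round(4)); hubm=Wp((422,108),.054);print('hub',hubm)
for uv,h in (((330,106.5),.078),((314,107),.046)):
    P=Wp(uv,h)
    for A in (s.x[:2],hubm): print(uv,P,(np.arctan2(*(P-A)[::-1])-s.x[2]-np.pi).round(3),np.hypot(*(P-A)).round(4))
q=cv2.resize(p[80:135,270:345,::-1],None,fx=10,fy=10,interpolation=cv2.INTER_CUBIC);cv2.imwrite('pics/w9z.png',q)
```

```text
[[326.4, 33.2], [312.5, 36.9], [298.4, 40.1], [347.3, 87.7], [284.2, 93.3], [303.9, 94.2], [284.1, 113.6], [303.7, 114.1], [328.4, 117.1], [346.2, 127.5], [312.4, 154.0], [296.0, 163.0], [308.8, 167.0], [321.2, 171.0], [304.9, 179.5]]
[ 0.53963397 -0.29778784 -0.9868003 ] [ 0.0001  0.0001 -0.      0.0001 -0.     -0.0001]
hub [ 0.53940957 -0.29776475]
(330, 106.5) [ 0.48552609 -0.2734399 ] 0.564 0.0593
(330, 106.5) [ 0.48552609 -0.2734399 ] 0.563 0.0591
(314, 107) [ 0.47679061 -0.26835055] 0.549 0.0694
(314, 107) [ 0.47679061 -0.26835055] 0.548 0.0692
```

View pics/w9z.png

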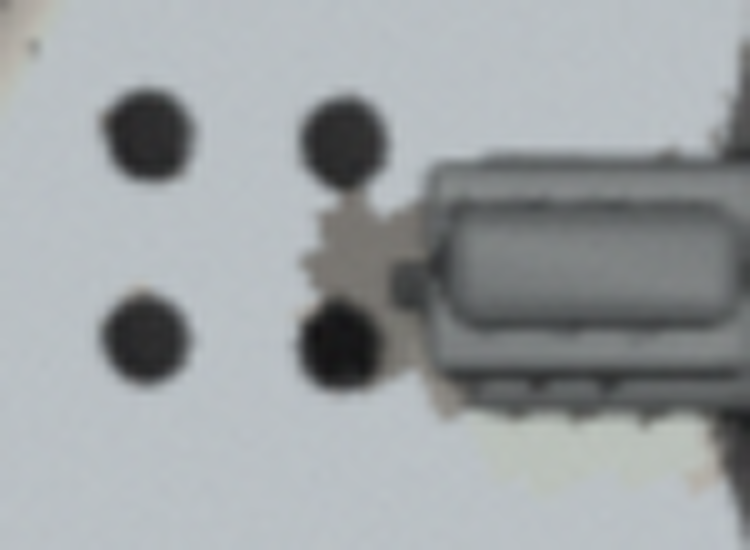

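The wrist view gives a turret angle of 0.555, with dot-fit residuals of 0.1 mm. That is inside the band with 0.08 to spare. On to the key.

Run:
```python
from h import *
z=np.load('pics/w9.npz');p=z['p'];c=ctrl.camera_info('wrist');M=c['mount'];r=R.from_quat(z['q'])
def Wp(uv,h):
    d=r.apply(M[:3,:3]@np.array([(uv[0]-c['cx'])/c['fx'],(uv[1]-c['cy'])/c['fy'],1]));o=z['pos']+r.apply(M[:3,3]);return (o+d*(h-o[2])/d[2])[:2]
print(Wp((562,64),.062),Wp((548,67),.052))
tool_delta([.6236,-.309,.16],.586)
```

```text
[ 0.62349569 -0.30839382] [ 0.62047698 -0.30747908]
t 6.5 pos [ 0.4511 -0.3409  0.2045] F [-0.11 -0.43  0.55] open -0.002 q [-0.83  0.09  1.89 -0.    1.17 -0.4 ] head 1.146
dpos [0.1001 0.1442 0.0441] drot [-0.0024  0.0009  0.5603]
```

Call:
carry_out(
  commands=[
    {"delta_pos":[0.02,0.03,0],"delta_rot":[0,0,0.11],"claw":0},
    {"delta_pos":[0.04,0.058,0],"delta_rot":[0,0,0.22],"claw":0},
    {"delta_pos":[0.06,0.086,0],"delta_rot":[0,0,0.33],"claw":0},
    {"delta_pos":[0.08,0.115,0],"delta_rot":[0,0,0.44],"claw":0},
    {"delta_pos":[0.1,0.144,0.02],"delta_rot":[0,0,0.56],"claw":0},
    {"delta_pos":[0.1,0.144,0.044],"delta_rot":[0,0,0.56],"claw":0},
    {"delta_pos":[0.1,0.144,0.044],"delta_rot":[0,0,0.56],"claw":0},
    {"delta_pos":[0.1,0.144,0.044],"delta_rot":[0,0,0.56],"claw":0},
  ],
)

```text
time: 7.17
eef_pos: [0.6226, -0.3063, 0.1571]
tcp_rot: [0.957, 0.29, -0.003, -0.003]
contact_force: [-0.1, -1.5, -0.1]
opening: 0.0
```

Run:
```python
from h import *
tool_delta([.6235,-.3085,.087],.586)
```

```text
t 7.17 pos [ 0.6226 -0.3063  0.1571] F [-0.14 -1.49 -0.11] open 0.0 q [-0.6   0.41  1.59 -0.    1.15  0.38] head 0.589
dpos [-0.0002  0.0029  0.0701] drot [-0.0079  0.004   0.0034]
```

Call:
carry_out(
  commands=[
    {"delta_pos":[0,0.002,0.02],"delta_rot":[-0.008,0.004,0],"claw":0},
    {"delta_pos":[0,0.002,0.04],"delta_rot":[-0.008,0.004,0],"claw":0},
    {"delta_pos":[0,0.003,0.058],"delta_rot":[-0.008,0.004,0],"claw":0},
    {"delta_pos":[0,0.003,0.07],"delta_rot":[-0.008,0.004,0],"claw":0},
    {"delta_pos":[0,0.003,0.07],"delta_rot":[-0.008,0.004,0],"claw":0},
    {"delta_pos":[0,0.003,0.07],"delta_rot":[-0.008,0.004,0],"claw":0},
  ],
)

```text
time: 7.67
eef_pos: [0.6235, -0.3086, 0.0878]
tcp_rot: [0.957, 0.29, 0.0, 0.0]
contact_force: [0.6, -0.1, 0.1]
opening: 0.004
```

Run:
```python
from h import *
tool_delta([.6235,-.3085,.072],.586)
p,d=ctrl.read_camera('scene'); cv2.imwrite('pics/s10.png',cv2.resize(p[190:300,200:350,::-1],None,fx=5,fy=5,interpolation=cv2.INTER_CUBIC))
p,d=ctrl.read_camera('wrist'); cv2.imwrite('pics/w10.png',p[:,:,::-1])
```

```text
t 7.67 pos [ 0.6235 -0.3086  0.0878] F [ 0.61 -0.12  0.06] open 0.004 q [-0.61  0.49  1.62 -0.    1.03  0.38] head 0.589
dpos [ 0.     -0.0001  0.0158] drot [ 0.0001 -0.      0.0033]
```

View pics/s10.png

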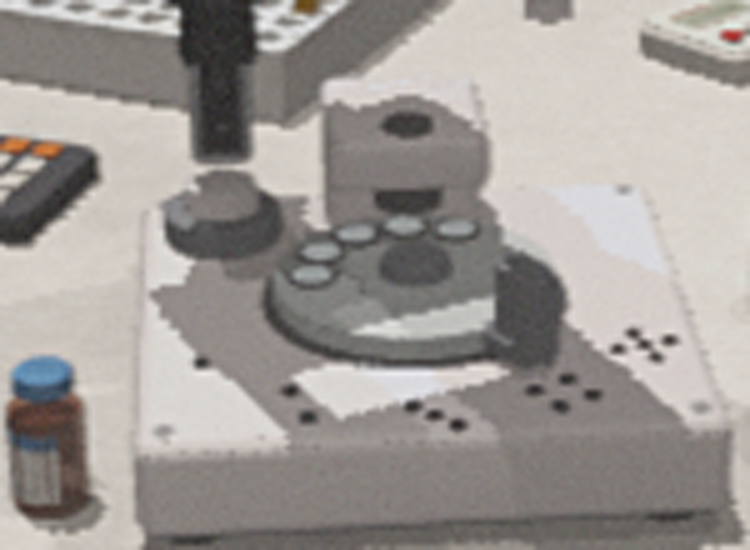

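View pics/w10.png

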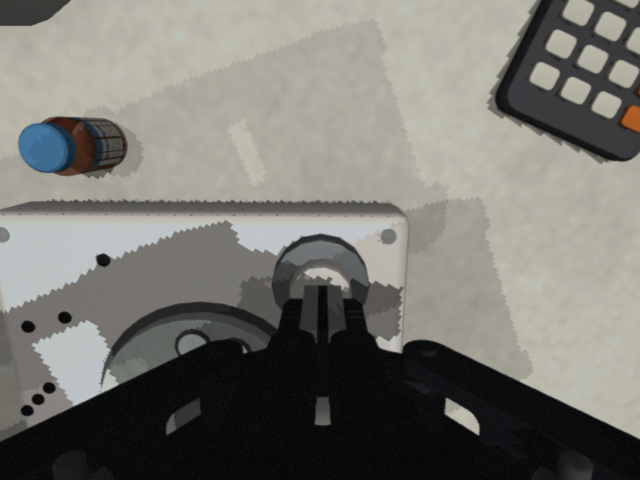

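The fingertips are centred above the key, with a gap at (220,160) against the key top at (228,180) in the scene view. Pressing slowly.

Call:
carry_out(
  commands=[
    {"delta_pos":[0,0,0.005],"delta_rot":[0,0,0],"claw":0},
    {"delta_pos":[0,0,0.009],"delta_rot":[0,0,0],"claw":0},
    {"delta_pos":[0,0,0.011],"delta_rot":[0,0,0],"claw":0},
    {"delta_pos":[0,0,0.013],"delta_rot":[0,0,0],"claw":0},
    {"delta_pos":[0,0,0.0145],"delta_rot":[0,0,0],"claw":0},
    {"delta_pos":[0,0,0.0145],"delta_rot":[0,0,0],"claw":0},
    {"delta_pos":[0,0,0.0145],"delta_rot":[0,0,0],"claw":0},
  ],
)

```text
time: 8.35
eef_pos: [0.6249, -0.3094, 0.0755]
tcp_rot: [0.957, 0.29, 0.001, 0.002]
contact_force: [-1.2, -0.4, 3.8]
opening: -0.001
```

Run:
```python
from h import *
tool_delta([.6235,-.3085,.072],.586)
p,d=ctrl.read_camera('scene'); cv2.imwrite('pics/s11.png',cv2.resize(p[190:300,200:350,::-1],None,fx=5,fy=5,interpolation=cv2.INTER_CUBIC))
```

```text
t 8.35 pos [ 0.6249 -0.3094  0.0755] F [-1.16 -0.44  3.79] open -0.001 q [-0.6   0.5   1.62 -0.    1.01  0.38] head 0.589
dpos [-0.0006 -0.0016  0.0035] drot [ 0.0038 -0.0014  0.0034]
```

View pics/s11.png

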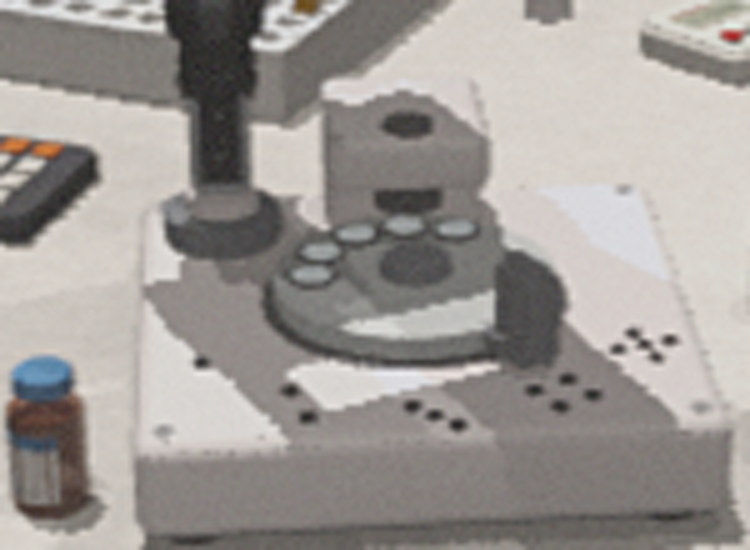

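The finger is on the key (tip at (222,185)) with about 4 N; the key is partly down. Pressing on until it bottoms out.

Call:
carry_out(
  commands=[
    {"delta_pos":[0,0,0.002],"delta_rot":[0,0,0],"claw":0},
    {"delta_pos":[0,0,0.004],"delta_rot":[0,0,0],"claw":0},
    {"delta_pos":[0,0,0.005],"delta_rot":[0,0,0],"claw":0},
    {"delta_pos":[0,0,0.005],"delta_rot":[0,0,0],"claw":0},
    {"delta_pos":[0,0,0.005],"delta_rot":[0,0,0],"claw":0},
  ],
)

```text
time: 8.82
eef_pos: [0.625, -0.3095, 0.073]
tcp_rot: [0.957, 0.291, 0.001, 0.001]
contact_force: [-4.2, 3.2, 11.6]
opening: -0.001
```

Run:
```python
from h import *
tool_delta([.6235,-.3085,.072],.586)
```

```text
t 8.82 pos [ 0.625  -0.3095  0.073 ] F [-4.18  3.21 11.61] open -0.001 q [-0.6   0.51  1.62 -0.    1.01  0.38] head 0.59
dpos [-0.0007 -0.0017  0.001 ] drot [ 0.0033 -0.0009  0.0036]
```

11.6 N with the TCP at 0.073 is the predicted bottom. Now holding briefly, then lifting straight up and away.

Call:
carry_out(
  commands=[
    {"delta_pos":[0,0,0.002],"delta_rot":[0,0,0],"claw":0},
    {"delta_pos":[0,0,0.002],"delta_rot":[0,0,0],"claw":0},
    {"delta_pos":[0,0,-0.006],"delta_rot":[0,0,0],"claw":0},
    {"delta_pos":[0,0,-0.015],"delta_rot":[0,0,0],"claw":0},
    {"delta_pos":[0,0,-0.04],"delta_rot":[0,0,0],"claw":0},
    {"delta_pos":[0,0,-0.08],"delta_rot":[0,0,0],"claw":0},
    {"delta_pos":[0,0,-0.12],"delta_rot":[0,0,0],"claw":0},
    {"delta_pos":[0,0,-0.15],"delta_rot":[0,0,0],"claw":0},
  ],
)

```text
time: 9.48
eef_pos: [0.6251, -0.3093, 0.2259]
tcp_rot: [0.957, 0.291, 0.002, 0.002]
contact_force: [0.9, -0.3, 0.2]
opening: -0.004
```

Call:
carry_out(
  commands=[
    {"delta_pos":[0,0,-0.02],"delta_rot":[0,0,0],"claw":0},
    {"delta_pos":[0.02,-0.03,-0.03],"delta_rot":[0,0,0],"claw":0},
    {"delta_pos":[0.03,-0.06,-0.03],"delta_rot":[0,0,0],"claw":0},
    {"delta_pos":[0.03,-0.09,-0.03],"delta_rot":[0,0,0],"claw":0},
    {"delta_pos":[0.03,-0.11,-0.03],"delta_rot":[0,0,0],"claw":0},
    {"delta_pos":[0.03,-0.11,-0.03],"delta_rot":[0,0,0],"claw":0},
    {"delta_pos":[0.03,-0.11,-0.03],"delta_rot":[0,0,0],"claw":0},
  ],
)

```text
time: 10.07
eef_pos: [0.5883, -0.2003, 0.2551]
tcp_rot: [0.957, 0.291, 0.002, 0.002]
contact_force: [-0.6, -0.8, -0.8]
opening: 0.001
```

Run:
```python
from h import *
tool_delta([.6235,-.3085,.2],.586)
p,d=ctrl.read_camera('scene'); cv2.imwrite('pics/s12.png',cv2.resize(p[190:300,200:400,::-1],None,fx=4,fy=4,interpolation=cv2.INTER_CUBIC))
p,d=ctrl.read_camera('top'); cv2.imwrite('pics/t12.png',cv2.resize(p[150:340,220:400,::-1],None,fx=3,fy=3,interpolation=cv2.INTER_CUBIC))
W=cloud('scene',d) if 0 else cloud('top',d); print(W[178:182,311:316,2].round(3))
```

```text
t 10.07 pos [ 0.5883 -0.2003  0.2551] F [-0.65 -0.82 -0.84] open 0.001 q [-0.49  0.16  1.71 -0.    1.26  0.49] head 0.591
dpos [-0.0312  0.1092  0.0556] drot [ 0.0054 -0.0017  0.005 ]
[[0.064 0.064 0.062 0.063 0.062]
 [0.064 0.062 0.063 0.063 0.062]
 [0.065 0.062 0.063 0.062 0.063]
 [0.06  0.064 0.065 0.061 0.062]]
```

View pics/s12.png

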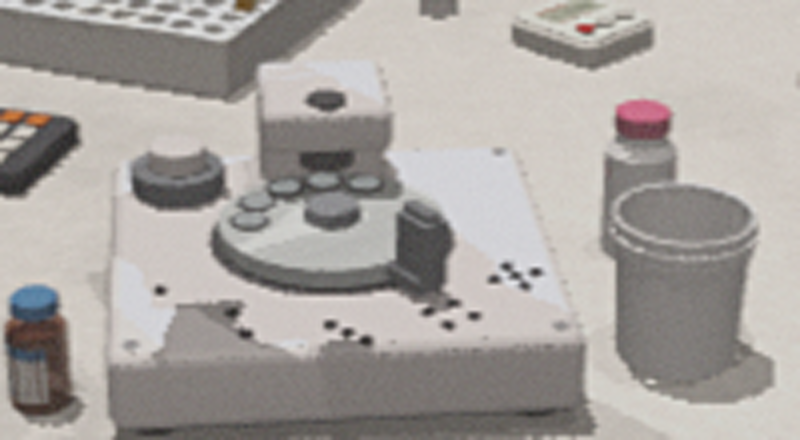

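View pics/t12.png

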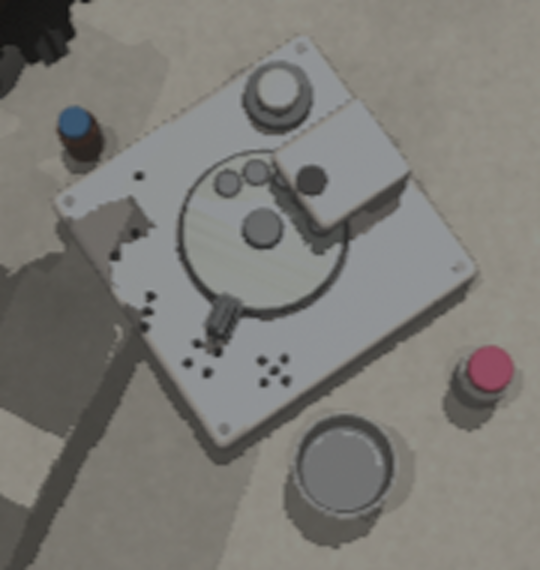

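The key is up again (top at 0.063 m), the tab is still at the four dots, everything else stands at the same pixels as at the start, and the arm is clear. Handing in.

```bash
python3 -c "
from plant import ctrl
print(ctrl.sign_off())"
```

```text
the job is handed in; nothing more can be done
None
```

I pushed the tab round with the shut fingertips to the four-dot mark, then pressed the read key down until it stopped and let it come up. I handed the job in at about 10 s; no verdict is reported.

- **Turret:** the close wrist view put it at about 0.555 rad, where 0.414 to 0.634 is allowed. Other estimates spread from 0.51 (scene view) to about 0.59–0.62 (top view). They disagreed, but all lay inside the band.
- **Read key:** it bottomed out at 11.6 N, at the height expected for fully down. Its top then read about 63 mm, so it is up again.
- **Photometer, vials and cup:** they showed no visible shift in the last pictures.
- **Arm:** it finished clear of everything, with no contact force above the sensor noise.
- **One disagreement with the description:** the photometer's yaw measured about -0.985 rad, outside the stated -0.8 to 0. All three cameras agreed on the measured layout, so I used that value.

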